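# Load the press-to-run tumbler and hold its keyed lid down

## Task

The six brass flywheels need deburring: lift the scoop, pour them all into the open bowl of the tumbler, and set the empty scoop back down flat on the table. Then put the knurled lid on the bowl and turn it until the hidden keyways inside its skirt drop over the three lugs on the bowl's neck. Push it fully home against the spring so that the machine runs, and finish while still gripping the lid and holding it pushed home; leave the other things on the table where they are.

Things in the scene. Friction and masses are not known exactly. Their poses are not given: they have to be found in the camera images.
- tumbler: Press-to-run deburring tumbler, fixed: squat round grey base, diameter 124 mm, 54 mm high, carrying an upright white open bowl. Origin: centre of its underside on the table, z up. Its yaw tells nothing of the lugs' angle. A dark spring sleeve (outside diameter 98 mm) surrounds the neck, its top 74 mm above the table when free.
- bowl_rim (a point): Centre of the bowl's round mouth, at rim height, 92 mm above the table; z up. Bowl inside: diameter 68 mm, floor 48 mm above the table. Neck outside: diameter 76 mm, tapering to 72 mm over the top 8 mm.
- lugs (a point): On the neck's axis at the level of the lugs' tops, 80 mm above the table. Three steel lugs, 120 degrees apart, 7 mm wide, 8 mm tall, reach out to radius 43.5 mm. Their angle round the neck differs each time and is not given (this point's yaw tells nothing of it).
- tumbler_lid: Loose metal lid, 0.11 to 0.23 kg, standing skirt down. Origin: centre of the skirt's lower edge; z up. Skirt: outside diameter 98, inside 79, 24 mm deep; closed top at 24 to 29 mm. Inside, unseen, three keyways 120 degrees apart, 12 mm wide, at no told angle: they come over the lugs within a third of a turn either way. Until then the skirt rests on the lugs, origin 80 mm above the table.
- lid_grip (a point): Point on the lid's axis 50 mm above its lower edge, where to grip its round knurled grip (diameter 50 mm, from 29 to 60 mm above the lower edge) from above; z up. Over the lugs the lid drops: origin from 80 to 74 mm above the table freely, then to 68 mm (fully home, plate on the rim) against the spring.
- sleeve (a joint): Spring sleeve, the tumbler's run switch, pushed straight down by the lid's skirt: 0 when free, 0.006 m with the lid fully home (limit 0.009). It takes about 4 N to start and 9.5 N at home; a lid let go springs up again by 6 mm.
- scoop: Loose open-fronted steel parts scoop with a wooden handle, about 0.12 kg, standing flat. Origin: centre of the tray's underside; x points to the open nose, z up. Tray 90 mm long (back wall at x = -45 mm), 50 mm wide, 46 mm inside; floor 3 mm thick; sides 26 mm high at the back, 16 mm at the nose. The flywheels slide out with the nose 35 to 60 degrees down.
- scoop_handle (a point): Grip point of the scoop's handle, at x = -81, z = 29 mm in the scoop's frame, same axes. The flat-sided handle runs along x, 62 mm long, 14 mm wide, 18 mm tall: take it from above with the fingers across y.
- scoop_nose (a point): Middle of the pouring edge, at x = +45, z = 3 mm in the scoop's frame, same axes.
- flywheel_0: Brass flywheel, a short cylinder of diameter 14 mm and height 8 mm, 11 g, lying in the scoop at the start. Origin: centre of its lower face.
- flywheel_1: Brass flywheel, a short cylinder of diameter 14 mm and height 8 mm, 11 g, lying in the scoop at the start. Origin: centre of its lower face.
- flywheel_2: Brass flywheel, a short cylinder of diameter 14 mm and height 8 mm, 11 g, lying in the scoop at the start. Origin: centre of its lower face.
- flywheel_3: Brass flywheel, a short cylinder of diameter 14 mm and height 8 mm, 11 g, lying in the scoop at the start. Origin: centre of its lower face.
- flywheel_4: Brass flywheel, a short cylinder of diameter 14 mm and height 8 mm, 11 g, lying in the scoop at the start. Origin: centre of its lower face.
- flywheel_5: Brass flywheel, a short cylinder of diameter 14 mm and height 8 mm, 11 g, lying in the scoop at the start. Origin: centre of its lower face.
- cottage_kit: Bystander: model cottage 52x73x50 mm, origin under its centre. Leave it alone.
- goods_van: Bystander: model goods van 19x71x36 mm. Leave it alone.
- re_railer: Bystander: grey re-railing ramp 19x110x14 mm. Leave it alone.
- sanding_block: Bystander: cork sanding block 35x64x22 mm. Leave it alone.
- pin_vice: Bystander: pin vice 11x103x11 mm. Leave it alone.
- needle_file: Bystander: needle file 8x142x8 mm. Leave it alone.

How it is judged:
By the outcome, as a careful person would: the job done as asked, in the order asked, and still so for the second after the job is handed in, while the arm keeps its last pose, push and grip.
It also fails if it takes over 72 s, if anything falls off the work surface, if the arm or the gripper's body presses on something with over 40 N, if the wrist force passes 120 N, or if a joint passes its speed limit or range.

## Robot

A 6-joint arm with a two-finger parallel gripper is mounted at the origin on a cart in front of the work surface, level with it; the furniture and walls round the work are solid. World frame = base frame: x ahead of the robot, y to its left, z up, the work surface at z = 0. Lengths are in m, angles in rad, forces in N, time in s.
With the tool pointing down it reaches from about 0.3 to 0.875 m from the base axis. Payload 6.4 kg.
Tool frame: the origin (TCP) lies at the very end of the fingers, on their centre line; the grasp point (between the pads) lies 19 mm behind it; z points along the fingers, y is the line along which they close (so a half turn about z gives the same grasp; the last joint's range is limited). The gripper opens to 85 mm and grips with 20 to 120 N. Pads are 22 mm wide; open, the fingers measure 114 mm over their backs; the gripper's body (76 mm by 85 mm) begins 54 mm behind the grasp point. The pads swing forward as they close: fully open they stand 13 mm farther back than shut.
Start: joints at [1.011, 0.181, 1.607, -0, 1.354, -0.206], TCP at [0.199, 0.539, 0.231] pointing down, gripper open.
Joint ranges: [-2.99, 2.99], [-0.89, 2.07], [0.3, 2.58], [-1.14, 4.28], [0, 2.63], [-3.12, 3.12]. Speed limits (rad/s): [2.57, 2.57, 3.01, 3.14, 3.14, 3.14].

## Interface

Orientations are given as a unit quaternion [w, x, y, z].
In Python, from bench import * gives the robot as it stands. The module is installed in compiled form; this text tells all that it offers.
- The arm moves only by the tool arm_command, never from a script. Its arguments are lists of equal length, an entry for each row: "dp": the shift along the tool's x, y, z in units of 0.25 m (1.0 is 0.25 m), a list of three; "turn": the turn, a rotation vector about the tool's x, y, z in units of 30 degrees (1.0 is 30 degrees), a list of three; "jaw": the opening, from 0 (shut) to 1 (fully open). A call has 1 to 5 rows; each row is the pose to reach, as a shift and turn from the pose commanded when the call began, along the tool's axes at that moment; what a row does not reach only later rows make up. A row lasts 1/8 s, in which the tool goes at most 62.5 mm and 10.7 degrees, less where a joint would pass 70% of its speed; a pose out of reach is approached as far as the arm can. A call with a number of a shift or a turn outside -1 to 1 is refused whole. A call with a gripper value outside its range is refused whole. The fingers move at their own pace and stop on an object; the grip force is fixed at half the most. Time passes only in rows, so rows that repeat a pose let the fingers close. It gives the time, the measured TCP pose, the force, the opening and the grip force at its end, in the units of the state.
- get_obs(): the state, without advancing time (a new reading comes with each control period).
- camera(name): name is "scene" or "side" or "wrist"; returns the picture (420x560x3 uint8, blue, green, red); there is no depth.
- get_calibration(name): a dict with "camera_matrix" (3x3 intrinsics, pixels), "R" (3x3) and "t" (3): a world point X has camera coordinates R X + t; the wrist camera has in their place "mount" (4x4, takes a point from camera to tool coordinates, whose origin is the TCP and whose axes are the flange's). Camera axes: x right, y down, z forward; pixel columns grow to the right and rows downward; lengths in m; the calibration is good to about 2 mm. A picture is of the moment at which its call begins: read the wrist's pose just before it. get_calibration takes no time and is no camera call.
- hand_in(): hands the job in; it is judged then, once.
The state is a dict: "time_s": time; "q": joint angles; "dq": joint speeds; "joint_efforts": joint torques, N m; "eef_pos": TCP position; "eef_rot": TCP orientation; "wrist_force": force on the tool from outside, world axes, zero at the start; "torque": the same for the moment, N m; "opening": opening from 0.0 (shut) to 1.0 (fully open); "grasp_force": force on a finger pad.
Only numpy, scipy, OpenCV 4.12 (cv2) and the standard library are available. Lean on these libraries where they do the work, as an engineer would, in place of code of your own. Each camera call takes 0.05 s, during which the arm holds its last target. There are 200 camera calls.

## Working session

There is one attempt and no reset: what is moved stays moved. The work goes in short steps, Python scripts to look and compute and a tool call to move; the robot and the scene stay as the last step left them, time stands still between calls to the robot, and variables do not carry over. Pictures are saved under pics/ and viewed, at most 10 in all, crops included, and the job is handed in when it is done.

Besides the shell and the picture viewer there is one more tool, called as name(argument=value, ...), one argument or row to a line, values as JSON. arm_command: Moves the arm, as the interface text tells. Its arguments: {"type":"object","properties":{"dp":{"type":"array"},"turn":{"type":"array"},"jaw":{"type":"array"}},"required":["dp","turn","jaw"]}

```bash
mkdir -p pics
python3 - <<'E'
from bench import *
import cv2,numpy as np
o=get_obs();print({k:np.round(v,3) for k,v in o.items()})
for n in ("scene","side","wrist"):
    im=camera(n);cv2.imwrite(f"pics/{n}0.png",im)
    c=get_calibration(n);print(n,{k:np.round(v,4).tolist() for k,v in c.items()})
a=cv2.imread("pics/scene0.png");b=cv2.imread("pics/side0.png")
E
```

```text
{'time_s': np.float64(0.0), 'q': array([ 1.011,  0.182,  1.608,  0.   ,  1.354, -0.206]), 'dq': array([ 0.   , -0.001,  0.   ,  0.   ,  0.002,  0.001]), 'joint_efforts': array([-0.0000e+00, -4.4488e+01, -3.5133e+01, -0.0000e+00,  9.0000e-03,
        0.0000e+00]), 'eef_pos': array([0.199, 0.539, 0.23 ]), 'eef_rot': array([-0.   ,  0.176,  0.984, -0.001]), 'wrist_force': array([-0.306, -0.697,  1.141]), 'torque': array([ 0.057, -0.031,  0.032]), 'grasp_force': np.float64(0.0), 'opening': np.float64(0.993)}
scene {'camera_matrix': [[482.4194, 0.0, 284.6455], [0.0, 482.4194, 211.9747], [0.0, 0.0, 1.0]], 'R': [[0.8748, -0.4845, -0.0032], [-0.3461, -0.6203, -0.7039], [0.3391, 0.6169, -0.7103]], 't': [-0.4553, 0.2351, 0.9352]}
side {'camera_matrix': [[398.1294, 0.0, 281.5424], [0.0, 398.1294, 202.7734], [0.0, 0.0, 1.0]], 'R': [[-0.942, -0.3348, -0.0242], [-0.1135, 0.3856, -0.9157], [0.3159, -0.8598, -0.4012]], 't': [0.5083, 0.1412, 0.7035]}
wrist {'camera_matrix': [[293.4418, 0.0, 273.4004], [0.0, 293.4418, 208.2266], [0.0, 0.0, 1.0]], 'mount': [[0.0003, -0.9538, -0.3005, 0.0759], [1.0, 0.0009, -0.0017, -0.0009], [0.0019, -0.3005, 0.9538, -0.1433], [0.0, 0.0, 0.0, 1.0]]}
```

View pics/scene0.png

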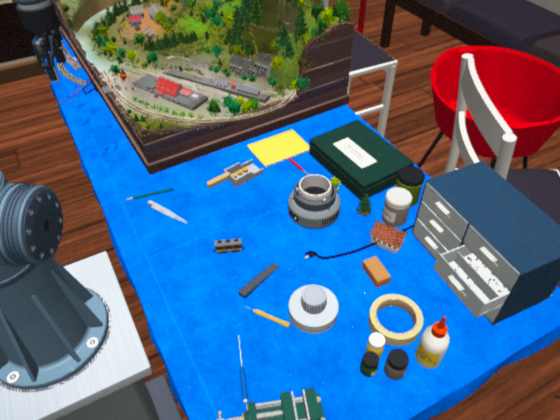

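View pics/side0.png

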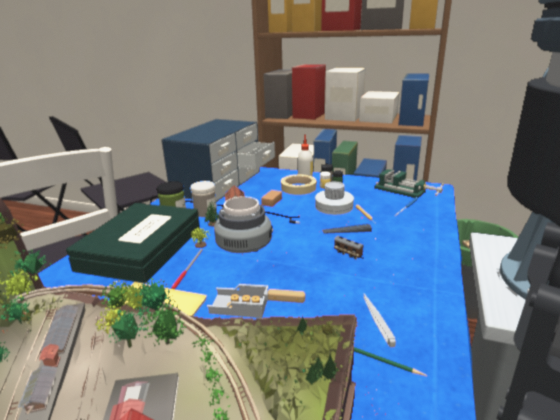

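The scene shows the scoop at about (238,175) with its handle to the left, the tumbler at (315,200) and the lid at (314,305). The side view shows the scoop at (243,300), the tumbler at (242,215) and the lid at (335,195).

```bash
cat > h.py <<'E'
from bench import *
import cv2,numpy as np
from scipy.spatial.transform import Rotation as Ro
def pose(o=None):
    o=o or get_obs(); q=o["eef_rot"]; return Ro.from_quat([q[1],q[2],q[3],q[0]]).as_matrix(),np.array(o["eef_pos"])
def cal(n,o=None):
    c=get_calibration(n);K=np.array(c["camera_matrix"])
    if n=="wrist":
        M=np.array(c["mount"]);R,p=pose(o);Rw=R@M[:3,:3];C=R@M[:3,3]+p
    else: Rw=np.array(c["R"]).T;C=-Rw@np.array(c["t"])
    return K,Rw,C
def ray(n,uv,c=None):
    K,Rw,C=c or cal(n);d=Rw@np.linalg.inv(K)@np.array([*uv,1.]);return C,d/np.linalg.norm(d)
def plane(n,uv,z,c=None):
    C,d=ray(n,uv,c);return C+d*(z-C[2])/d[2]
def proj(n,X,c=None):
    K,Rw,C=c or cal(n);x=K@(Rw.T@(np.array(X)-C));return x[:2]/x[2]
def tri(a,b):
    (p,d),(q,e)=a,b;s=np.linalg.lstsq(np.c_[d,-e],q-p,rcond=None)[0]
    A,B=p+s[0]*d,q+s[1]*e;return (A+B)/2,np.linalg.norm(A-B)
def to_tool(T,o=None):  # world target shift -> dp units
    R,p=pose(o);return R.T@(np.array(T)-p)/0.25
E
python3 - <<'E'
import cv2,numpy as np
a=cv2.imread("pics/scene0.png");b=cv2.imread("pics/side0.png")
def c(im,x,y,w=80,h=60): return cv2.resize(im[y:y+h,x:x+w],(400,300),interpolation=cv2.INTER_CUBIC)
A=np.vstack([np.hstack([c(a,200,145),c(b,205,265,107,80)]),np.hstack([c(a,275,165),c(a,275,270)])])
cv2.imwrite("pics/comp.png",A)
E
```

```text
(no output)
```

View pics/comp.png

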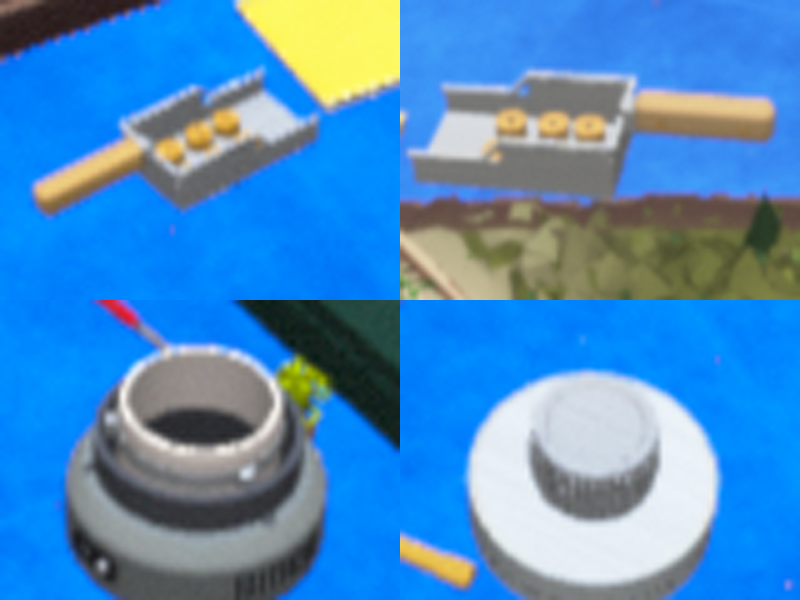

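The crops show the scoop with its nose toward upper right, handle to the lower left and flywheels at the back. The bowl rim centre is near scene (315.2,185.2) and the lid grip top near (314,292.6). Two lugs are visible, near scene (324,199) and (297,189).

Run:
```python
from h import *
np.set_printoptions(precision=4,suppress=True)
P=lambda n,uv,z:plane(n,uv,z)
S="scene"
rim=P(S,(315.2,185.2),.092);print("rim",rim,"W",P(S,(298.6,185),.092),P(S,(332,186.6),.092))
print("lugs",[(np.degrees(np.arctan2(*(p-rim)[1::-1])),np.linalg.norm((p-rim)[:2])) for p in (P(S,(324.4,199.4),.076),P(S,(297.4,189),.076))])
lid=P(S,(314,292.6),.060);print("lid",lid)
print("rim proj side",proj("side",rim),"lid",proj("side",lid), "lid circ scene",proj(S,lid-[0,0,.031]))
h=[P(S,(209,181.4),.038),P(S,(227,174.6),.038)];print("handle",h,np.linalg.norm(h[0]-h[1]))
t=[P(S,(224.4,169.4),.026),P(S,(236.4,183),.026),P(S,(252.4,159),.016),P(S,(263.4,168.6),.016)]
print(t,np.linalg.norm(t[0]-t[1]),np.linalg.norm(t[2]-t[3]))
b=(t[0]+t[1])/2;n=(t[2]+t[3])/2
print("back",b,"nose",n,"yaw",np.degrees(np.arctan2(*(n-b)[1::-1])),np.degrees(np.arctan2(*(b-(h[0]))[1::-1])),np.linalg.norm((n-b)[:2]))
# refine by side view
cs=lambda x,y:(205+(x-400)*.2675,265+y*.2675)
for nm,q,z in (("butt",cs(770,105),.038),("backtopL",cs(635,80),.026),("backtopR",cs(622,140),.026),("noseL",cs(445,85),.016),("noseR",cs(412,150),.016)): print(nm,P("side",q,z))
# masks: rim centre in side: print bright
```

```text
rim [0.6163 0.029  0.092 ] W [0.5837 0.048  0.092 ] [0.647  0.0064 0.092 ]
lugs [(np.float64(-85.22943902376606), np.float64(0.03609982321035868)), (np.float64(144.17729409381138), np.float64(0.040412298263013215))]
lid [ 0.4729 -0.2028  0.06  ]
rim proj side [241.4885 201.9071] lid [332.8562 184.668 ] lid circ scene [313.3693 301.8138]
handle [array([0.4285, 0.2183, 0.038 ]), array([0.4778, 0.22  , 0.038 ])] 0.04925595144966496
[array([0.4851, 0.2552, 0.026 ]), array([0.4899, 0.1926, 0.026 ]), array([0.5716, 0.2693, 0.016 ]), array([0.5791, 0.2199, 0.016 ])] 0.06273792164568841 0.049986650680062646
back [0.4875 0.2239 0.026 ] nose [0.5754 0.2446 0.016 ] yaw 13.247716112409801 5.445327799079996 0.0902675814518594
butt [0.4225 0.2204 0.038 ]
backtopL [0.4904 0.2056 0.026 ]
backtopR [0.48   0.2473 0.026 ]
noseL [0.5783 0.2229 0.016 ]
noseR [0.5695 0.2696 0.016 ]
```

Run:
```python
import cv2,numpy as np
b=cv2.imread("pics/side0.png");w=cv2.imread("pics/wrist0.png")
def c(im,x,y,w=80,h=60): return cv2.resize(im[y:y+h,x:x+w],(400,300),interpolation=cv2.INTER_CUBIC)
A=np.vstack([np.hstack([c(b,200,190),c(b,295,165)]),np.hstack([cv2.resize(w,(400,300)),c(b,265,130)])])
cv2.imwrite("pics/comp2.png",A)
```

```text
(no output)
```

View pics/comp2.png

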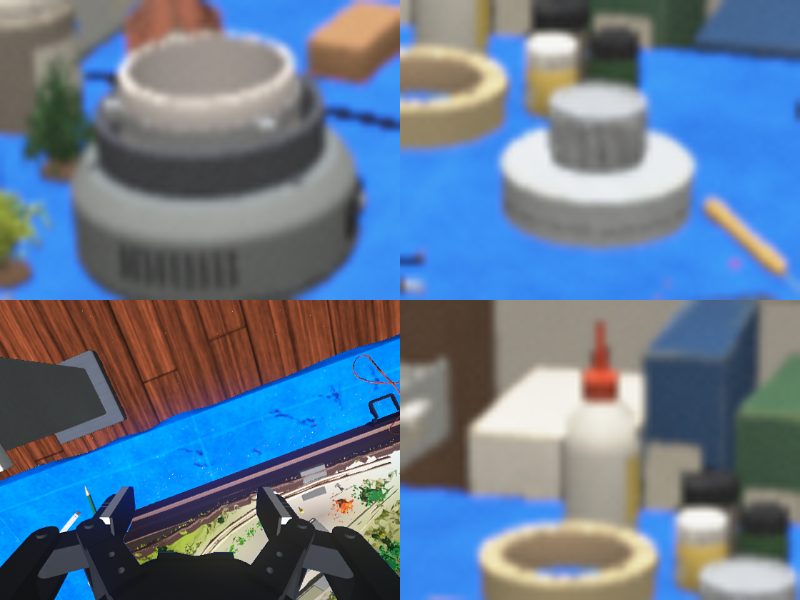

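Side crops: the rim centre is near side (241.4,205.7), lugs near (253.2,214.6) and (222,210.6), and the lid grip top near (334.6,185.6). I'll triangulate these and plan the first move.

Run:
```python
from h import *
np.set_printoptions(precision=4,suppress=True)
f=lambda a,b:tri(ray("scene",a),ray("side",b))
print("rim",f((315.2,185.2),(241.4,205.7)),plane("side",(241.4,205.7),.092))
print("lid",f((314,292.6),(334.6,185.6)),plane("side",(334.6,185.6),.06))
print("butt",f((209,181.4),(304.5,293.1)))
for a in ((150,170),(200,153),(250,137),(150,168)): print("edge",plane("scene",a,0))
T=np.array([.462,.218,.20]);R,p=pose();print(R);print(to_tool(T),"yaw",np.degrees(np.arctan2(R[1,0],R[0,0])))
```

```text
rim (array([0.6172, 0.0328, 0.0863]), np.float64(0.004559707706394198)) [0.6082 0.0469 0.092 ]
lid (array([ 0.4707, -0.2029,  0.0589]), np.float64(0.004956817235940025)) [ 0.4673 -0.1977  0.06  ]
butt (array([0.4254, 0.2178, 0.0373]), np.float64(0.006417147190519541))
edge [0.3224 0.3785 0.    ]
edge [0.4653 0.3813 0.    ]
edge [0.6177 0.38   0.    ]
edge [ 0.3249  0.3865 -0.    ]
[[-0.9381  0.3465 -0.0007]
 [ 0.3465  0.9381 -0.0012]
 [ 0.0003 -0.0014 -1.    ]]
[-1.4319 -0.8399  0.1231] yaw 159.72945917190228
```

arm_command(
  dp=[
    [-0.18,-0.11,0],
    [-0.37,-0.22,0],
    [-0.55,-0.33,0],
    [-0.74,-0.44,0],
    [-0.92,-0.55,0],
  ],
  turn=[
    [0,0,-0.2],
    [0,0,-0.4],
    [0,0,-0.6],
    [0,0,-0.8],
    [0,0,-1.0],
  ],
  jaw=[1,1,1,1,0.6],
)

```text
time_s: 0.78
eef_pos: [0.3681, 0.3292, 0.2312]
eef_rot: [0.0, -0.087, 0.996, 0.0]
wrist_force: [0.0, -0.3, 0.2]
opening: 0.818
grasp_force: 0.0
```

Run:
```python
from h import *
np.set_printoptions(precision=4,suppress=True)
R,p=pose();print(R,p,get_obs()["q"]);print(to_tool([.451,.217,.20]),"yaw",np.degrees(np.arctan2(R[1,0],R[0,0])))
```

```text
[[-0.985  -0.1725  0.0001]
 [-0.1725  0.985   0.    ]
 [-0.0001 -0.     -1.    ]] [0.3681 0.3292 0.2312] [ 0.4888 -0.0034  1.8061 -0.      1.3387 -1.2553]
[-0.2491 -0.4993  0.1249] yaw -170.06952570291892
```

arm_command(
  dp=[
    [-0.06,-0.12,0],
    [-0.12,-0.25,0],
    [-0.18,-0.37,0],
    [-0.25,-0.5,0],
    [-0.25,-0.5,0],
  ],
  turn=[
    [0,0,-0.02],
    [0,0,-0.05],
    [0,0,-0.1],
    [0,0,-0.1],
    [0,0,-0.1],
  ],
  jaw=[0.5,0.5,0.5,0.5,0.5],
)

```text
time_s: 1.4
eef_pos: [0.4511, 0.2164, 0.2311]
eef_rot: [-0.0, -0.109, 0.994, -0.0]
wrist_force: [0.4, 0.4, 0.4]
opening: 0.5
grasp_force: 0.0
```

Run:
```python
from h import *
np.set_printoptions(precision=4,suppress=True)
R,p=pose();im=camera("wrist");cv2.imwrite("pics/w1.png",im);print(p,"yaw",np.degrees(np.arctan2(R[1,0],R[0,0])))
```

```text
[0.4511 0.2164 0.2311] yaw -167.46582295432188
```

View pics/w1.png

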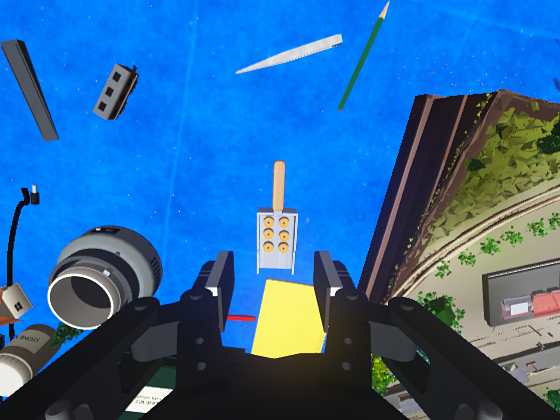

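The wrist view shows the handle from about (279,162) to (279,212), the tray back wall at row ~211 and the nose at row ~272. The bowl mouth is near (87,297).

Run:
```python
from h import *
np.set_printoptions(precision=4,suppress=True)
im=cv2.imread("pics/w1.png");c=cal("wrist")
hsv=cv2.cvtColor(im,cv2.COLOR_BGR2HSV)
m=cv2.inRange(hsv,(8,50,80),(28,255,255));m[:155]=0;m[214:]=0;m[:,:260]=0;m[:,300:]=0
ys,xs=np.nonzero(m);print("handle rows",ys.min(),ys.max())
rows=[(xs[ys==r].mean(),r) for r in range(ys.min(),ys.max()+1)]
a,b=rows[3],rows[-8];print(a,b,rows[0],rows[-1])
A,B=plane("wrist",a,.038,c),plane("wrist",b,.038,c);print("handle",A,B,"yaw",np.degrees(np.arctan2(*(B-A)[1::-1])))
print("butt",plane("wrist",rows[0],.035,c))
for uv,z in (((259,211),.026),((298,211),.026),((257,272),.01),((295,273),.01)): print(uv,plane("wrist",uv,z,c))
# bowl rim: bright ring
print("rim approx",plane("wrist",(87,297),.092,c))
print(proj("wrist",[.451,.217,.038],c))
g=im[255:340,30:140];m2=(g.min(2)>150).astype(np.uint8);print(m2.sum())
cs,_=cv2.findContours(m2,cv2.RETR_EXTERNAL,cv2.CHAIN_APPROX_NONE);k=max(cs,key=len);e=cv2.fitEllipse(cv2.convexHull(k));print(e)
ctr=(e[0][0]+30,e[0][1]+255);print("rim",ctr,plane("wrist",ctr,.092,c),c[2])
```

```text
handle rows 161 210
(np.float64(279.0), 164) (np.float64(277.5), 203) (np.float64(279.0), 161) (np.float64(277.0), 210)
handle [0.4255 0.2166 0.038 ] [0.4714 0.2253 0.038 ] yaw 10.741232436691643
butt [0.4226 0.216  0.035 ]
(259, 211) [0.49  0.206 0.026]
(298, 211) [0.4793 0.2535 0.026 ]
(257, 272) [0.5834 0.2219 0.01  ]
(295, 273) [0.5733 0.274  0.01  ]
rim approx [0.609  0.0382 0.092 ]
[274.4616 185.2537]
574
((49.46548080444336, 44.82520294189453), (54.46684265136719, 69.52198028564453), 121.97767639160156)
rim (79.46548080444336, 299.82520294189453) [0.6146 0.0301 0.092 ] [0.376  0.1995 0.3743]
```

arm_command(
  dp=[
    [-0.005,0.022,0.2],
    [-0.005,0.022,0.4],
    [-0.005,0.022,0.6],
    [-0.005,0.022,0.78],
    [-0.005,0.022,0.88],
  ],
  turn=[
    [0,0,0.03],
    [0,0,0.03],
    [0,0,0.03],
    [0,0,0.03],
    [0,0,0.03],
  ],
  jaw=[0.5,0.5,0.5,0.5,0.5],
)

```text
time_s: 2.08
eef_pos: [0.4474, 0.2244, 0.0087]
eef_rot: [-0.002, -0.104, 0.995, -0.0]
wrist_force: [-0.0, -1.6, 1.0]
opening: 0.497
grasp_force: 0.0
```

arm_command(
  dp=[
    [0,0,0],
    [0,0,0],
    [0,0,0],
    [0,0,0],
    [0,0,0],
  ],
  turn=[
    [0,0,0],
    [0,0,0],
    [0,0,0],
    [0,0,0],
    [0,0,0],
  ],
  jaw=[0.35,0.2,0.1,0.0,0.0],
)

```text
time_s: 2.7
eef_pos: [0.4509, 0.2242, 0.0124]
eef_rot: [0.001, -0.103, 0.995, 0.0]
wrist_force: [-1.3, 0.6, 7.3]
opening: 0.149
grasp_force: 60.5
```

Run:
```python
from h import *
o=get_obs();print({k:np.round(v,3).tolist() for k,v in o.items()})
```

```text
{'time_s': 2.7, 'q': [0.225, 0.344, 1.92, 0.0, 0.875, -1.553], 'dq': [-0.0, 0.003, 0.001, 0.0, 0.0, 0.002], 'joint_efforts': [-1.34, -39.48, -23.572, -0.461, -0.337, 0.085], 'eef_pos': [0.451, 0.224, 0.012], 'eef_rot': [0.001, -0.103, 0.995, 0.0], 'wrist_force': [-1.311, 0.608, 7.299], 'torque': [0.292, 0.16, 0.168], 'grasp_force': 60.476, 'opening': 0.149}
```

arm_command(
  dp=[
    [0,0,-0.04],
    [0,0,-0.14],
    [0,0,-0.3],
    [0,0,-0.45],
    [0,0,-0.55],
  ],
  turn=[
    [0,0,0],
    [0,0,0],
    [0,0,0],
    [0,0,0],
    [0,0,0],
  ],
  jaw=[0,0,0,0,0],
)

```text
time_s: 3.32
eef_pos: [0.4504, 0.2236, 0.1509]
eef_rot: [0.001, -0.103, 0.995, -0.0]
wrist_force: [-0.2, -0.2, -2.8]
opening: 0.149
grasp_force: 59.5
```

Run:
```python
from h import *
R,p=pose();im=camera("wrist");s=camera("side");z=camera("scene")
print(p,get_obs()["wrist_force"],get_obs()["torque"])
cv2.imwrite("pics/l1.png",np.hstack([cv2.resize(im,(400,300)),cv2.resize(s[220:340,190:350],(400,300))]))
```

```text
[0.45037606 0.22362665 0.1509425 ] [-5.04879449e-04 -3.65147638e-01 -2.79657180e+00] [-0.03822947  0.18925503 -0.04545506]
```

View pics/l1.png

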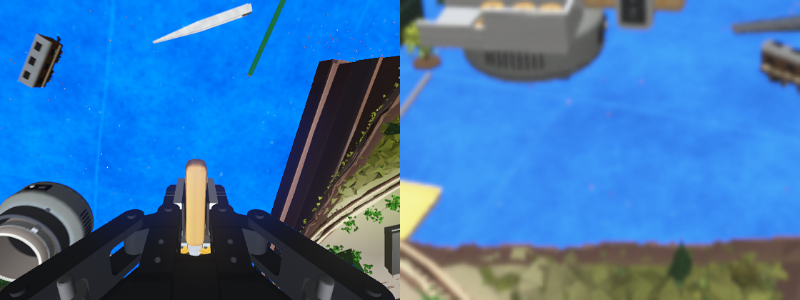

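The scoop is lifted and held level, with the handle straight between the pads. Next I'll carry it level to the bowl.

arm_command(
  dp=[
    [0.005,-0.08,-0.03],
    [0.02,-0.26,-0.06],
    [0.035,-0.48,-0.076],
    [0.045,-0.68,-0.076],
    [0.053,-0.815,-0.076],
  ],
  turn=[
    [0,0,0.03],
    [0,0,0.1],
    [0,0,0.18],
    [0,0,0.24],
    [0,0,0.27],
  ],
  jaw=[0,0,0,0,0],
)

```text
time_s: 4.1
eef_pos: [0.4777, 0.0196, 0.166]
eef_rot: [-0.001, -0.031, 1.0, 0.0]
wrist_force: [0.5, 1.2, -2.2]
opening: 0.152
grasp_force: 59.4
```

Run:
```python
from h import *
np.set_printoptions(precision=4,suppress=True)
R,p=pose();im=camera("wrist");s=camera("side");z=camera("scene")
c=cal("wrist")
print(p,get_obs()["q"],"heading",np.degrees(np.arctan2(-R[1,0],-R[0,0])))
N=p+R@[-.125,0,.0094];print("nose",N,proj("scene",N),proj("side",N))
cv2.imwrite("pics/l2.png",np.hstack([cv2.resize(z[120:240,230:390],(400,300),interpolation=3),cv2.resize(s[150:270,170:330],(400,300),interpolation=3)]))
# target for theta
C=np.array([.6155,.0305]);h=np.arctan2(-R[1,0],-R[0,0]);u=np.array([np.cos(h),np.sin(h),0])
for th,nz,off in ((25,.112,-.014),(52,.098,-.012)):
    t=np.radians(th);d=.125*(np.cos(t)*u-[0,0,np.sin(t)])-.0094*(np.sin(t)*u+[0,0,np.cos(t)])
    T=np.array([*C,nz])+off*u-d;T[2]=nz-d[2];print(th,T,to_tool(T),"turn y",th/30)
```

```text
[0.4777 0.0196 0.166 ] [-0.2063  0.0369  1.9052 -0.0001  1.2027 -1.8389] heading 3.5985880167215387
nose [0.6025 0.0275 0.1562] [311.3694 165.6694] [245.9567 173.3697]
25 [0.4924 0.0228 0.1733] [-0.0587  0.0061 -0.0294] turn y 0.8333333333333334
52 [0.5341 0.0254 0.2023] [-0.2254  0.0064 -0.1456] turn y 1.7333333333333334
```

View pics/l2.png

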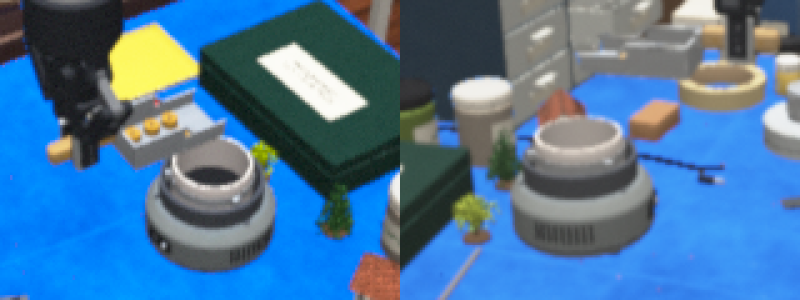

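The scoop is level with its nose above the bowl's near side (scene about (313,163)), and the wheels are still inside. First tilt: 25°.

arm_command(
  dp=[
    [-0.006,0.003,-0.004],
    [-0.018,0.006,-0.01],
    [-0.032,0.006,-0.017],
    [-0.046,0.006,-0.024],
    [-0.06,0.006,-0.03],
  ],
  turn=[
    [0,0.12,0],
    [0,0.3,0],
    [0,0.5,0],
    [0,0.68,0],
    [0,0.83,0],
  ],
  jaw=[0,0,0,0,0],
)

```text
time_s: 4.88
eef_pos: [0.4933, 0.0254, 0.174]
eef_rot: [-0.218, -0.033, 0.975, -0.007]
wrist_force: [0.3, -0.9, -2.4]
opening: 0.155
grasp_force: 59.5
```

```bash
cat > pour.py <<'E'
from h import *
import sys
np.set_printoptions(precision=4,suppress=True)
R,p=pose();sx,sz=-R[:,0],-R[:,2];N=p+.125*sx-.0094*sz
o=get_obs();print(p,"q",o["q"],"nose",N,"tilt",np.degrees(np.arcsin(-sx[2])),"sy",R[:,1],o["wrist_force"])
C=np.array([.6155,.0305]);h=np.arctan2(sx[1],sx[0]);u=np.array([np.cos(h),np.sin(h),0])
for th,nz,off in ((40,.102,-.013),(52,.098,-.012),(58,.098,-.012)):
    t=np.radians(th);d=.125*(np.cos(t)*u-[0,0,np.sin(t)])-.0094*(np.sin(t)*u+[0,0,np.cos(t)])
    T=np.array([*C,nz])+off*u-d;Rn=np.c_[-(np.cos(t)*u-[0,0,np.sin(t)]),[-u[1],u[0],0],-(np.sin(t)*u+[0,0,np.cos(t)])]
    print(th,T,to_tool(T),"turn",np.degrees(Ro.from_matrix(R.T@Rn).as_rotvec())/30)
E
python3 pour.py
```

```text
[0.4933 0.0254 0.174 ] q [-0.1337  0.3848  1.5364 -0.0846  1.6516 -1.7597] nose [0.6022 0.0328 0.1124] tilt 25.15805474479909 sy [-0.0667  0.9978  0.0005] [ 0.3052 -0.8963 -2.3559]
40 [0.513  0.0236 0.1895] [-0.0445 -0.0125 -0.0895] turn [0.0011 0.4947 0.0001]
52 [0.5341 0.025  0.2023] [-0.0994 -0.0125 -0.1717] turn [0.001  0.8947 0.0002]
58 [0.5454 0.0258 0.209 ] [-0.1289 -0.0124 -0.2151] turn [0.001  1.0947 0.0003]
```

arm_command(
  dp=[
    [-0.018,-0.005,-0.035],
    [-0.035,-0.01,-0.07],
    [-0.055,-0.012,-0.105],
    [-0.077,-0.012,-0.14],
    [-0.099,-0.012,-0.172],
  ],
  turn=[
    [0,0.2,0],
    [0,0.4,0],
    [0,0.58,0],
    [0,0.75,0],
    [0,0.9,0],
  ],
  jaw=[0,0,0,0,0],
)

```text
time_s: 5.5
eef_pos: [0.5342, 0.0251, 0.2024]
eef_rot: [-0.439, -0.03, 0.898, -0.015]
wrist_force: [0.5, -0.1, -1.1]
opening: 0.152
grasp_force: 59.7
```

```bash
python3 pour.py
python3 - <<'E'
from h import *
s=camera("side");z=camera("scene")
cv2.imwrite("pics/l3.png",np.hstack([cv2.resize(z[120:240,230:390],(400,300),interpolation=3),cv2.resize(s[150:270,170:330],(400,300),interpolation=3)]))
E
```

```text
[0.5342 0.0251 0.2024] q [-0.097   0.7798  1.0764 -0.158   2.1831 -1.7635] nose [0.6034 0.0298 0.098 ] tilt 52.144203441124915 sy [-0.067   0.9978  0.0002] [ 0.4775 -0.1422 -1.1086]
40 [0.513  0.0236 0.1895] [ 0.0116 -0.0003  0.0988] turn [ 0.0006 -0.4048 -0.0001]
52 [0.5341 0.025  0.2023] [-0.0001 -0.0003  0.0007] turn [ 0.0006 -0.0048 -0.    ]
58 [0.5454 0.0258 0.209 ] [-0.0066 -0.0003 -0.0514] turn [0.0006 0.1952 0.    ]
```

View pics/l3.png

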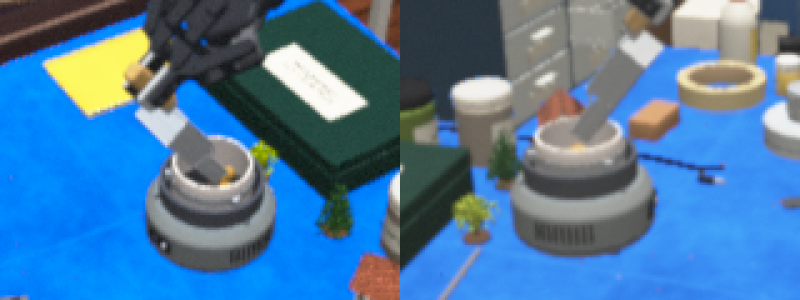

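Brass is visible in the bowl with the scoop nose over it, and the wrist force is down to about the empty scoop's weight. I'll tip a little further, wait briefly, then check.

arm_command(
  dp=[
    [-0.007,0,-0.05],
    [-0.007,0,-0.05],
    [-0.007,0,-0.05],
    [-0.007,0,-0.05],
  ],
  turn=[
    [0,0.2,0],
    [0,0.2,0],
    [0,0.2,0],
    [0,0.2,0],
  ],
  jaw=[0,0,0,0],
)

```text
time_s: 6.1
eef_pos: [0.5452, 0.0246, 0.2112]
eef_rot: [-0.482, -0.029, 0.875, -0.016]
wrist_force: [0.1, -0.5, -1.7]
opening: 0.151
grasp_force: 59.7
```

arm_command(
  dp=[
    [0.02,0,-0.01],
    [0.05,0,-0.03],
    [0.08,0,-0.05],
    [0.11,0,-0.07],
    [0.14,0,-0.085],
  ],
  turn=[
    [0,-0.15,0],
    [0,-0.35,0],
    [0,-0.58,0],
    [0,-0.8,0],
    [0,-1.0,0],
  ],
  jaw=[0,0,0,0,0],
)

```text
time_s: 6.72
eef_pos: [0.5447, 0.0244, 0.2531]
eef_rot: [-0.238, -0.031, 0.971, -0.008]
wrist_force: [0.2, -0.7, -2.1]
opening: 0.152
grasp_force: 59.6
```

```bash
cat > plan.py <<'E'
from h import *
import sys
# usage: plan.py x y z heading  -> dp and turn to tool-down with tool x at heading+180
np.set_printoptions(precision=4,suppress=True)
x,y,z,h=map(float,sys.argv[1:5]);h=np.radians(h)
Rn=np.c_[[-np.cos(h),-np.sin(h),0],[-np.sin(h),np.cos(h),0],[0,0,-1]]
R,p=pose();o=get_obs();print(o["time_s"],"p",p,"q",o["q"],"F",o["wrist_force"],"tq",o["torque"],"open",o["opening"])
print("dp",to_tool([x,y,z]),"turn",np.degrees(Ro.from_matrix(R.T@Rn).as_rotvec())/30)
E
python3 plan.py .4509 .2242 .15 11.8
```

```text
6.725 p [0.5447 0.0244 0.2531] q [-0.1217  0.4486  1.2942 -0.0903  1.8703 -1.7631] F [ 0.2437 -0.7428 -2.088 ] tq [ 0.0344 -0.2621  0.0421] open 0.15228043866682864
dp [0.0961 0.8222 0.5141] turn [ 0.0635 -0.9151 -0.2646]
```

arm_command(
  dp=[
    [0.01,0.06,0.03],
    [0.03,0.2,0.1],
    [0.05,0.42,0.24],
    [0.075,0.65,0.4],
    [0.096,0.822,0.51],
  ],
  turn=[
    [0.01,-0.2,-0.05],
    [0.02,-0.4,-0.11],
    [0.04,-0.6,-0.17],
    [0.05,-0.78,-0.22],
    [0.06,-0.915,-0.265],
  ],
  jaw=[0,0,0,0,0],
)

```text
time_s: 7.35
eef_pos: [0.4492, 0.2254, 0.1503]
eef_rot: [-0.001, -0.103, 0.995, 0.002]
wrist_force: [1.0, 0.5, -1.3]
opening: 0.157
grasp_force: 59.6
```

```bash
python3 plan.py .4509 .2242 .0124 11.8
python3 - <<'E'
from h import *
np.set_printoptions(precision=4,suppress=True)
import cv2
for n in ("scene","side","wrist"): cv2.imwrite(f"pics/{n}_b.png",camera(n))
R,p=pose()
def brass(im):
    h=cv2.cvtColor(im,cv2.COLOR_BGR2HSV);return cv2.inRange(h,(10,110,110),(30,255,255))
for n in ("scene","side"):
    im=cv2.imread(f"pics/{n}_b.png");i0=cv2.imread(f"pics/{n}0.png")
    P=lambda x,y,z:proj(n,p+R@[-(x+.081),y,-(z-.0124)])
    poly=np.array([P(x,y,.01) for x,y in ((-.04,-.022),(.04,-.022),(.04,.022),(-.04,.022))]).astype(np.int32)
    m=np.zeros(im.shape[:2],np.uint8);cv2.fillPoly(m,[poly],255);print(n,"scoop brass px",(brass(im)&m>0).sum(),"of",(m>0).sum())
    m2=np.zeros_like(m);c=proj(n,[.6155,.0305,.085]);cv2.circle(m2,tuple(int(v) for v in c),16,255,-1);print("bowl brass",((brass(im)&m2)>0).sum(),"before",((brass(i0)&m2)>0).sum())
    # table change: brass pixels new vs initial far from scoop and arm
    d=(brass(im)>0)&(brass(i0)==0)&(m==0)&(m2==0);cc=cv2.connectedComponentsWithStats(d.astype(np.uint8));print([tuple(s[:5]) for s in cc[2][1:] if s[4]>5][:12], "poly",poly.tolist())
z=cv2.imread("pics/scene_b.png");s=cv2.imread("pics/side_b.png")
q=proj("scene",p+R@[-.08,0,0]);r=proj("side",p+R@[-.08,0,0])
def cr(im,c):
    x,y=int(min(max(c[0]-40,0),480)),int(min(max(c[1]-30,0),360));return cv2.resize(im[y:y+60,x:x+80],(400,300),interpolation=3)
cv2.imwrite("pics/comp3.png",np.vstack([np.hstack([cr(z,q),cr(s,r)]),np.hstack([cr(z,(315,190)),cr(s,(241,207))])]))
E
```

```text
7.35 p [0.4492 0.2254 0.1503] q [ 0.2259  0.1108  1.8614  0.0043  1.1705 -1.5524] F [ 1.0435  0.4595 -1.293 ] tq [0.0263 0.048  0.021 ] open 0.1567569455846747
dp [-0.0062 -0.0083  0.5516] turn [ 0.0075 -0.0022 -0.0002]
scene scoop brass px 8 of 406
bowl brass 32 before 0
[(np.int32(402), np.int32(11), np.int32(5), np.int32(2), np.int32(6)), (np.int32(394), np.int32(15), np.int32(3), np.int32(5), np.int32(8)), (np.int32(400), np.int32(14), np.int32(3), np.int32(5), np.int32(6)), (np.int32(376), np.int32(19), np.int32(3), np.int32(5), np.int32(7)), (np.int32(372), np.int32(23), np.int32(6), np.int32(4), np.int32(11)), (np.int32(366), np.int32(27), np.int32(4), np.int32(4), np.int32(8)), (np.int32(413), np.int32(27), np.int32(4), np.int32(3), np.int32(6)), (np.int32(438), np.int32(32), np.int32(6), np.int32(3), np.int32(7)), (np.int32(383), np.int32(48), np.int32(5), np.int32(3), np.int32(7)), (np.int32(426), np.int32(48), np.int32(4), np.int32(4), np.int32(7)), (np.int32(398), np.int32(52), np.int32(7), np.int32(4), np.int32(8)), (np.int32(406), np.int32(54), np.int32(2), np.int32(4), np.int32(6))] poly [[229, 139], [256, 126], [245, 118], [218, 130]]
side scoop brass px 0 of 779
bowl brass 0 before 0
[(np.int32(273), np.int32(225), np.int32(4), np.int32(4), np.int32(12)), (np.int32(298), np.int32(226), np.int32(4), np.int32(4), np.int32(13))] poly [[262, 224], [212, 222], [203, 236], [257, 237]]
```

View pics/comp3.png

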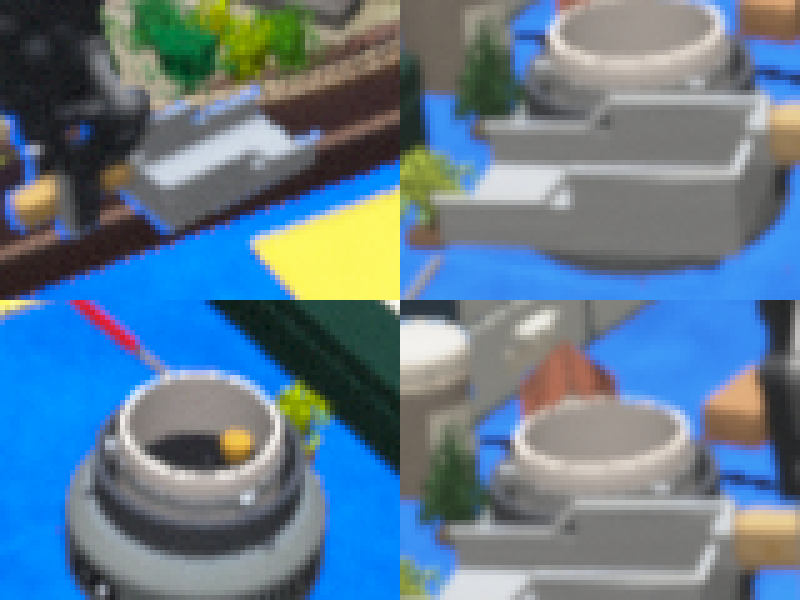

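The scoop is empty and level, and brass is visible inside the bowl at (236,443). Next I'll set the scoop back where it stood.

arm_command(
  dp=[
    [-0.006,-0.008,0.1],
    [-0.006,-0.008,0.25],
    [-0.006,-0.008,0.4],
    [-0.006,-0.008,0.5],
    [-0.006,-0.008,0.545],
  ],
  turn=[
    [0,0,0],
    [0,0,0],
    [0,0,0],
    [0,0,0],
    [0,0,0],
  ],
  jaw=[0,0,0,0,0],
)

```text
time_s: 8.12
eef_pos: [0.452, 0.2218, 0.0132]
eef_rot: [-0.004, -0.102, 0.995, 0.001]
wrist_force: [-1.5, -0.5, 1.3]
opening: 0.152
grasp_force: 60.1
```

arm_command(
  dp=[
    [0,0,0.005],
    [0,0,0.005],
    [0,0,0.005],
    [0,0,0.005],
    [0,0,0.005],
  ],
  turn=[
    [0,0,0],
    [0,0,0],
    [0,0,0],
    [0,0,0],
    [0,0,0],
  ],
  jaw=[0,0,0.15,0.3,0.4],
)

```text
time_s: 8.75
eef_pos: [0.4516, 0.2229, 0.0125]
eef_rot: [-0.003, -0.103, 0.995, 0.001]
wrist_force: [-0.1, 0.1, 0.9]
opening: 0.397
grasp_force: 0.0
```

arm_command(
  dp=[
    [0,0,0],
    [0,0,-0.1],
    [0,0,-0.3],
    [0,0,-0.5],
    [0,0,-0.75],
  ],
  turn=[
    [0,0,0],
    [0,0,0],
    [0,0,0],
    [0,0,0],
    [0,0,0],
  ],
  jaw=[0.45,0.45,0.45,0.45,0.45],
)

```text
time_s: 9.38
eef_pos: [0.4518, 0.2223, 0.2005]
eef_rot: [-0.005, -0.103, 0.995, 0.001]
wrist_force: [1.4, -0.2, -0.9]
opening: 0.453
grasp_force: 0.0
```

```bash
python3 plan.py .470 -.203 .20 -40
python3 - <<'E'
from h import *
np.set_printoptions(precision=4,suppress=True)
c=cal("wrist");im=camera("wrist");cv2.imwrite("pics/w2.png",im)
X=[.451,.222,.038];print("handle exp px",proj("wrist",X,c))
h=cv2.cvtColor(im,cv2.COLOR_BGR2HSV);m=cv2.inRange(h,(8,50,80),(28,255,255))
u,v=proj("wrist",X,c).astype(int);m[:v-60]=0;m[v+60:]=0;m[:,:u-30]=0;m[:,u+30:]=0
ys,xs=np.nonzero(m);print(ys.min(),ys.max(),np.median(xs[ys<ys.min()+8]),len(ys));print(plane("wrist",(np.median(xs[ys<ys.min()+8]),ys.min()),.035,c),plane("wrist",(np.median(xs[ys>ys.max()-8]),ys.max()),.038,c))
b=cal("scene")
# bowl brass from scene
z=camera("scene");hz=cv2.cvtColor(z,cv2.COLOR_BGR2HSV);print("bowl brass",(cv2.inRange(hz,(10,110,110),(30,255,255))[172:205,298:333]>0).sum())
E
```

```text
9.375 p [0.4518 0.2223 0.2005] q [ 0.2187  0.0567  1.8095  0.0037  1.2844 -1.5592] F [ 1.4161 -0.1876 -0.9073] tq [ 0.0439 -0.0736  0.0049] open 0.45273676875943575
dp [ 0.2769 -1.6799 -0.0015] turn [-0.0017 -0.0191  1.7268]
handle exp px [274.4815 191.4355]
167 221 273.5 617
[0.426  0.2157 0.035 ] [0.4842 0.2273 0.038 ]
bowl brass 32
```

```bash
python3 plan.py .54 .03 .26 5; python3 plan.py .470 -.203 .26 20
```

```text
9.475 p [0.4573 0.2236 0.2073] q [ 0.219   0.0505  1.8012  0.0037  1.283  -1.5592] F [ 0.2462 -0.1914 -0.377 ] tq [ 0.0173  0.0224 -0.0173] open 0.45083020860715217
dp [-0.1667 -0.825  -0.2125] turn [0.0077 0.0124 0.2275]
9.475 p [0.4573 0.2236 0.2073] q [ 0.219   0.0505  1.8012  0.0037  1.283  -1.5592] F [ 0.2462 -0.1914 -0.377 ] tq [ 0.0173  0.0224 -0.0173] open 0.45083020860715217
dp [ 0.2983 -1.6799 -0.2187] turn [ 0.006   0.0133 -0.2725]
```

arm_command(
  dp=[
    [-0.03,-0.16,-0.1],
    [-0.07,-0.33,-0.21],
    [-0.1,-0.5,-0.21],
    [-0.13,-0.67,-0.21],
    [-0.17,-0.825,-0.21],
  ],
  turn=[
    [0,0,0.05],
    [0,0,0.1],
    [0,0,0.15],
    [0,0,0.2],
    [0,0,0.23],
  ],
  jaw=[0.6,0.7,0.85,1,1],
)

```text
time_s: 10.1
eef_pos: [0.5373, 0.0278, 0.2508]
eef_rot: [-0.004, -0.042, 0.999, 0.001]
wrist_force: [-0.1, 0.6, -0.3]
opening: 0.996
grasp_force: 0.0
```

arm_command(
  dp=[
    [0,0,0],
  ],
  turn=[
    [0,0,0],
  ],
  jaw=[1],
)

```text
time_s: 10.22
eef_pos: [0.5377, 0.0268, 0.2505]
eef_rot: [-0.004, -0.041, 0.999, 0.001]
wrist_force: [0.7, 0.1, -0.3]
opening: 1.004
grasp_force: 0.0
```

```bash
python3 plan.py .470 -.203 .24 20
python3 - <<'E'
from h import *
np.set_printoptions(precision=4,suppress=True)
c=cal("wrist");im=camera("wrist");cv2.imwrite("pics/w3.png",im)
C=proj("wrist",[.6155,.0305,.092],c);F=proj("wrist",[.6155,.0305,.048],c);print("rim px",C,"floor",F)
h=cv2.cvtColor(im,cv2.COLOR_BGR2HSV);m=cv2.inRange(h,(10,90,80),(32,255,255))
u,v=F.astype(int);M=np.zeros_like(m);cv2.circle(M,(u,v),60,255,-1);m&=M
n,l,st,ce=cv2.connectedComponentsWithStats(m);print([(s[4],np.round(k,1)) for s,k in zip(st[1:],ce[1:]) if s[4]>8])
K=c[0];print("expected px area per wheel",np.pi*(7e-3*K[0,0]/.37)**2)
# rim ellipse
g=((im.min(2)>140)&(im.max(2).astype(int)-im.min(2)<40)).astype(np.uint8)
u,v=C.astype(int);G=np.zeros_like(g);cv2.circle(G,(u,v),62,1,-1);g&=G
cs,_=cv2.findContours(g,cv2.RETR_EXTERNAL,cv2.CHAIN_APPROX_NONE);k=max(cs,key=cv2.contourArea);e=cv2.fitEllipse(cv2.convexHull(k));print(e,plane("wrist",e[0],.092,c))
x0,y0=max(u-70,0),max(v-70,0);cv2.imwrite("pics/bowl.png",cv2.resize(im[y0:y0+120,x0:x0+140],(700,600),interpolation=3));print(x0,y0)
E
```

```text
10.225 p [0.5377 0.0268 0.2505] q [-0.171   0.0881  1.6715  0.0003  1.3901 -1.8237] F [ 0.7417  0.1453 -0.3492] tq [-0.0116 -0.042  -0.0163] open 1.004131177828096
dp [ 0.3446 -0.8941  0.0426] turn [ 0.0063 -0.0142 -0.5102]
rim px [272.2697 259.2207] floor [272.3819 243.4766]
[(np.int32(84), array([261. , 243.4])), (np.int32(93), array([260.4, 255.2])), (np.int32(115), array([276. , 268.9])), (np.int32(10), array([299.8, 282.6]))]
expected px area per wheel 96.82474485328513
((270.4637756347656, 259.8349609375), (57.88896179199219, 67.12141418457031), 95.95919799804688) [0.6164 0.0285 0.092 ]
202 189
```

View pics/bowl.png

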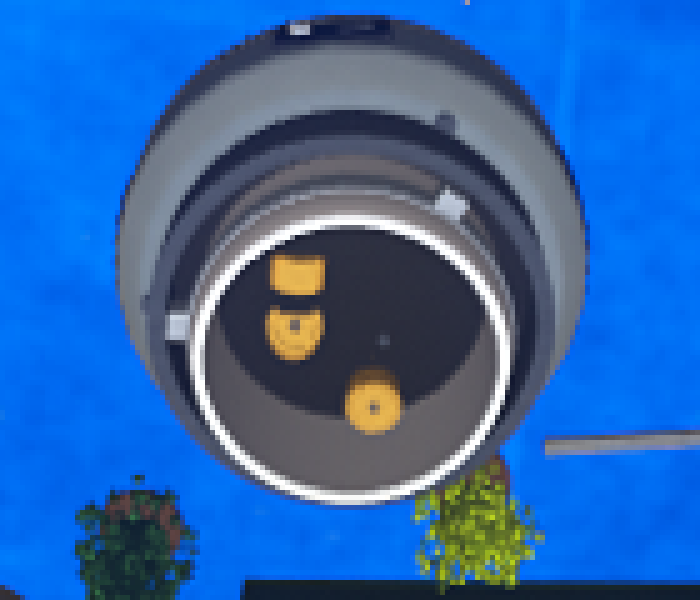

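The wrist picture shows three brass wheels in the bowl (crop (297,275), (295,335), (373,405)). The near-side floor is hidden by the wall, and lugs are at (452,205) and (178,325). I'll put the camera straight above the bowl to count the wheels by mask.

arm_command(
  dp=[
    [-0.12,0,0],
    [-0.24,0,0],
    [-0.36,0,0],
    [-0.5,0,0],
    [-0.6,0,0],
  ],
  turn=[
    [0,0,0],
    [0,0,0],
    [0,0,0],
    [0,0,0],
    [0,0,0],
  ],
  jaw=[1,1,1,1,1],
)

```text
time_s: 10.9
eef_pos: [0.687, 0.0438, 0.2495]
eef_rot: [-0.004, -0.044, 0.999, 0.001]
wrist_force: [0.2, -0.6, -0.2]
opening: 1.001
grasp_force: 0.0
```

```bash
python3 plan.py .470 -.203 .24 20
python3 - <<'E'
from h import *
np.set_printoptions(precision=4,suppress=True)
c=cal("wrist");im=camera("wrist");cv2.imwrite("pics/w4.png",im);print("cam",c[2])
C=proj("wrist",[.6155,.0305,.092],c);F=proj("wrist",[.6155,.0305,.048],c);print("rim px",C,"floor",F)
h=cv2.cvtColor(im,cv2.COLOR_BGR2HSV);m=cv2.inRange(h,(8,90,60),(32,255,255))
u,v=F.astype(int);M=np.zeros_like(m);cv2.circle(M,(u,v),40,255,-1);m&=M
n,l,st,ce=cv2.connectedComponentsWithStats(m);
for s,k in zip(st[1:],ce[1:]):
    if s[4]>8: print(s,np.round(k,1),plane("wrist",k,.056,c))
print("area/wheel",np.pi*(7*c[0][0,0]/(c[2][2]-.056)/1000)**2)
r=m[v-34:v+34:2,u-34:u+34:1];print("\n".join("".join("#" if x else "." for x in q) for q in r))
# stray brass on the table, scene: compare before/after in all blue-table area
a=cv2.imread("pics/scene0.png");b=camera("scene");cv2.imwrite("pics/scene_c.png",b)
f=lambda i:cv2.inRange(cv2.cvtColor(i,cv2.COLOR_BGR2HSV),(10,110,110),(30,255,255))
d=(f(b)>0)&(cv2.dilate(f(a),np.ones((5,5)))==0);st=cv2.connectedComponentsWithStats(d.astype(np.uint8))[2][1:]
print([s.tolist() for s in st if s[4]>6 and s[1]>120])
E
```

```text
10.9 p [0.687  0.0438 0.2495] q [-0.109   0.4227  1.2645  0.0015  1.4628 -1.7673] F [ 0.1938 -0.595  -0.2406] tq [ 0.0476 -0.0386  0.0579] open 1.0007453674525844
dp [ 0.9505 -0.9078  0.0426] turn [ 0.0079 -0.0143 -0.4999]
cam [0.6122 0.0356 0.3934]
rim px [267.6198 121.5883] floor [268.3057 121.2077]
[249 113  13  10 117] [255.1 117.5] [0.6128 0.0159 0.056 ]
[248 128  13  13 134] [254.2 133.9] [0.6304 0.016  0.056 ]
[266 143  13  14 149] [272.2 149.6] [0.6458 0.0375 0.056 ]
area/wheel 116.44877693894567
....................................................................
....................................................................
....................................................................
....................................................................
....................................................................
....................................................................
....................................................................
....................................................................
......................................
[... 1414 characters left out ...]
...............................##########........................
.................................############.......................
................................#############.......................
................................#############.......................
.................................############.......................
[[21, 184, 14, 6, 23], [319, 186, 6, 7, 33], [45, 191, 5, 3, 7], [26, 194, 10, 5, 17], [21, 198, 5, 3, 8], [38, 198, 6, 4, 8], [59, 207, 4, 3, 7], [37, 212, 16, 7, 45], [31, 216, 7, 7, 16], [55, 216, 7, 8, 29], [37, 219, 5, 3, 9], [48, 220, 7, 6, 16], [37, 224, 5, 6, 9], [58, 225, 4, 4, 10], [43, 227, 12, 11, 47], [51, 226, 6, 8, 22], [47, 243, 11, 8, 36]]
```

Run:
```python
from h import *
np.set_printoptions(precision=4,suppress=True,linewidth=200)
im=cv2.imread("pics/w4.png");c4=cal("wrist")
h=cv2.cvtColor(im,cv2.COLOR_BGR2HSV)
u,v=268,121
print("V");print(h[v-34:v+36:3,u-34:u+36:3,2])
print("S");print(h[v-34:v+36:3,u-34:u+36:3,1])
# w3 pose rebuilt
o=get_obs().copy();o["eef_pos"]=np.array([.5377,.0268,.2505]);o["eef_rot"]=np.array([-.004,-.0415,.9991,.001]);c3=cal("wrist",o)
print("rim check",plane("wrist",(270.46,259.8),.092,c3))
for a,b in (((261,243.4),(255.1,117.5)),((260.4,255.2),(254.2,133.9)),((276,268.9),(272.2,149.6))): print(tri(ray("wrist",a,c3),ray("wrist",b,c4)))
```

```text
V
[[154 117 112  67  74 100 157 203 242 247 244 244 248 247 236 172 120  94 173 158 108 122 160 148]
 [117 108  66  90 128 233 250 240 222 189 150 150 180 191 242 248 250 176 226 228  85 112 118 170]
 [113  55  91 141 249 244 175  88  97 102 104 102 101 100  95 105 208 248 236 208  86  69 110 125]
 [ 66  90 152 252 201  86  99 104 107 106 105 105 104 105 104 102  94 102 247 246 132  83  70 113]
 [ 72 138 253 184  93 103 105 106 105 106 106 105 104 104 104 103 103 101  90 248 241 119  69 102]
 [111 252 199  91 106 106 105 105 107 106 106 106 105 105 105 103 102 103 102  88 255 195  96  53]
 [188 252  89 103 107 107 106 105 107 106 106 105 105 104 104 102 103 102 101  99  97 255 131  83]
 [255  95  97 106 106 106 107 105 105 105 105 105 103 105 104 103 103 102 103 102  93 225 214  97]
 [255  90 105 107 106 108 106 106 106 106 104 104 105 104 102 104 103 103 102 101 100  92 255 115]
 [156  93 107 106 106 118 223 218 200 141 105 105 104 104 104 104 102 103 102 102 101  92 255 136]
 [ 84  98 106 106 105 147 241 239 241 169 106 106 104 103 104 103 103 103 101 100 100  98 192 139]
 [ 90 103
[... 3196 characters left out ...]
 32  30  30  23 150 159 105  35  33  31  36  24  14   0  44 117]
 [ 79  13   5  23  24  38  38  34  32  33  35 162 158 159 163  57  38  33  26  16   3  21  62  78]
 [107  62   5   9  20  24  40  38  35  33  38 166 158 148 158  70  38  26  14   5  13  49  98  72]
 [ 73 114  59   6   5  18  19  26  33  35  40 141 159 159 157  37  13  14   3  13  46 102  74  65]
 [ 71  76 110  58  14   3  12  14  16  16  21  25 115 120  82  12   6   3  16  51 104  73  72  39]]
rim check [0.6164 0.0286 0.092 ]
(array([0.6131, 0.0159, 0.056 ]), np.float64(0.0004856353835732852))
(array([0.6307, 0.0161, 0.0533]), np.float64(0.000807087360165433))
(array([0.6458, 0.0375, 0.0583]), np.float64(0.0004643993082146736))
```

Run:
```python
from h import *
np.set_printoptions(precision=4,suppress=True,linewidth=200)
f=lambda i:cv2.inRange(cv2.cvtColor(i,cv2.COLOR_BGR2HSV),(8,90,60),(32,255,255))
for n in ("w1","w2","w3","w4"):
    m=f(cv2.imread(f"pics/{n}.png"));_,_,st,ce=cv2.connectedComponentsWithStats(m)
    print(n,[(s[:4].tolist(),int(s[4])) for s in st[1:] if 30<s[4]<900])
```

```text
w1 [([380, 4, 8, 14], 37), ([444, 95, 24, 68], 171), ([513, 110, 28, 10], 71), ([510, 137, 17, 10], 68), ([522, 142, 11, 7], 39), ([505, 149, 11, 10], 32), ([525, 157, 17, 8], 50), ([273, 161, 12, 49], 191), ([445, 195, 113, 62], 200), ([458, 201, 65, 37], 138), ([264, 217, 10, 11], 83), ([279, 218, 10, 10], 81), ([263, 229, 10, 10], 76), ([279, 231, 10, 11], 79), ([429, 240, 24, 19], 43), ([263, 242, 10, 10], 73), ([279, 243, 9, 10], 74), ([383, 268, 35, 37], 53), ([400, 395, 12, 6], 36)]
w2 [([456, 88, 27, 77], 245), ([545, 140, 13, 10], 54), ([515, 145, 10, 11], 32), ([267, 168, 7, 52], 82), ([277, 169, 3, 51], 79), ([486, 173, 10, 8], 39), ([440, 206, 103, 64], 217), ([453, 209, 107, 62], 223), ([409, 278, 22, 22], 44), ([53, 301, 19, 18], 226), ([71, 319, 15, 18], 179), ([289, 355, 17, 4], 33)]
w3 [([79, 19, 57, 43], 585), ([435, 100, 17, 52], 749), ([0, 136, 11, 21], 152), ([256, 240, 11, 8], 84), ([255, 251, 12, 10], 93), ([271, 263, 11, 13], 116), ([527, 287, 11, 28], 37), ([540, 307, 18, 25], 91), ([524, 333, 4, 17], 32)]
w4 [([452, 0, 19, 15], 201), ([1, 58, 15, 48], 72), ([249, 113, 13, 10], 117), ([248, 128, 13, 13], 134), ([266, 143, 13, 14], 149), ([552, 217, 6, 39], 80), ([287, 340, 16, 5], 33), ([313, 342, 56, 28], 662), ([94, 377, 24, 11], 80), ([448, 395, 24, 25], 305)]
```

Run:
```python
from h import *
np.set_printoptions(precision=4,suppress=True,linewidth=220)
g=get_obs()
def at(p,q):
    o=dict(g);o["eef_pos"]=np.array(p);o["eef_rot"]=np.array(q);return cal("wrist",o)
c2=at([.4545,.223,.204],[-.005,-.103,.9947,.001]);c3=at([.5377,.0268,.2505],[-.004,-.0415,.9991,.001])
i2=cv2.imread("pics/w2.png");i3=cv2.imread("pics/w3.png")
for z in (.04,.048,.056,.064,.092): print(z,"w3 far floor edge",proj("wrist",[.6504,.0286,z],c3),"w2 floor far",proj("wrist",[.6164,-.0054,z],c2),"ctr w2",proj("wrist",[.6164,.0286,z],c2))
v=cv2.cvtColor(i3,cv2.COLOR_BGR2HSV)[...,2];print("w3 col 285 rows 225-295",v[225:296,285])
f=lambda i:cv2.inRange(cv2.cvtColor(i,cv2.COLOR_BGR2HSV),(8,90,60),(32,255,255))
m=f(i2)[285:345,35:100];V=cv2.cvtColor(i2,cv2.COLOR_BGR2HSV)[285:345,35:100,2]
print("\n".join("".join(("#" if x and y>200 else "+" if x else "o" if y>200 else "." if y>70 else " ") for x,y in zip(a,b)) for a,b in zip(m,V)))
```

```text
0.04 w3 far floor edge [268.7773 264.8204] w2 floor far [ 58.3932 283.2415] ctr w2 [ 87.4991 288.3762]
0.048 w3 far floor edge [268.6885 267.718 ] w2 floor far [ 53.5745 286.9247] ctr w2 [ 83.3589 292.1519]
0.056 w3 far floor edge [268.5962 270.7328] w2 floor far [ 48.5345 290.777 ] ctr w2 [ 79.0297 296.0998]
0.064 w3 far floor edge [268.5   273.872] w2 floor far [ 43.2576 294.8105] ctr w2 [ 74.4982 300.2322]
0.092 w3 far floor edge [268.1298 285.9587] w2 floor far [ 22.6599 310.5545] ctr w2 [ 56.8228 316.351 ]
w3 col 285 rows 225-295 [102  90  81 105 147 113 111 121 127 188 255 255  90  58  63  64  63  64  64  63  63  63  62  62  62  61  60  61  61  61  60  61  60  59  60  59  59  59  58  60  60  59  56  65  89 105 103 102 101 102 103 102 103 103
 102 103 102 102  96 138 240 255  95  92 132 142 137 192 184 249 246]
        ...................................................      
      ......................................................     
    .........................................................    
   ...........................................................   
 .......
[... 2966 characters left out ...]
.................................+++++####++...ooooo.        
.......................................++++++++....ooooo         
.........................................+++.......ooo.          
...................................................oo.           
.....................................................            
...................................................              
.................................................                
................................................                 
...............................................                  
.............................................                    
o...........................................
```

Three stacked or leaning groups are visible in the bowl, the scoop is empty, and there is no stray brass on the table. So all six wheels are in the bowl, and I'll go to the lid.

arm_command(
  dp=[
    [0.19,-0.18,0],
    [0.38,-0.36,0],
    [0.57,-0.54,0],
    [0.76,-0.73,0],
    [0.95,-0.9,0.04],
  ],
  turn=[
    [0,0,-0.1],
    [0,0,-0.2],
    [0,0,-0.3],
    [0,0,-0.4],
    [0,0,-0.5],
  ],
  jaw=[1,1,1,1,1],
)

```text
time_s: 11.62
eef_pos: [0.4775, -0.1915, 0.2436]
eef_rot: [-0.003, -0.174, 0.985, 0.001]
wrist_force: [-0.2, -0.5, -0.6]
opening: 1.001
grasp_force: 0.0
```

arm_command(
  dp=[
    [0,0,0],
    [0,0,0],
  ],
  turn=[
    [0,0,0],
    [0,0,0],
  ],
  jaw=[1,1],
)

```text
time_s: 11.88
eef_pos: [0.479, -0.1905, 0.2433]
eef_rot: [-0.003, -0.173, 0.985, 0.002]
wrist_force: [-0.1, 0.3, 0.4]
opening: 1.001
grasp_force: 0.0
```

```bash
cat > lid.py <<'E'
from h import *
np.set_printoptions(precision=4,suppress=True)
c=cal("wrist");im=camera("wrist");cv2.imwrite("pics/lidw.png",im)
P=proj("wrist",[.4715,-.2025,.029],c);print("exp px plate",P,"griptop",proj("wrist",[.4715,-.2025,.06],c))
h=cv2.cvtColor(im,cv2.COLOR_BGR2HSV);g=((h[...,1]<70)&(h[...,2]>90)).astype(np.uint8)
M=np.zeros_like(g);cv2.circle(M,tuple(int(v) for v in P),75,1,-1);g&=M
cs,_=cv2.findContours(g,cv2.RETR_EXTERNAL,cv2.CHAIN_APPROX_NONE);k=max(cs,key=cv2.contourArea)
e=cv2.fitEllipse(cv2.convexHull(k));print("outer",e,"exp dia",98*c[0][0,0]/1000/(c[2][2]-.029),plane("wrist",e[0],.029,c),plane("wrist",e[0],.02,c))
x,y,w,hh=cv2.boundingRect(k);print("bbox",x,y,w,hh)
v=h[...,2];ci,cj=int(e[0][1]),int(e[0][0]);print("V row",v[ci,cj-60:cj+60:2]);print("V col",v[ci-60:ci+60:2,cj])
E
python3 plan.py .470 -.203 .24 20; python3 lid.py
```

```text
11.875 p [ 0.479  -0.1905  0.2433] q [-0.6078  0.0414  1.7356 -0.002   1.3716 -2.5249] F [-0.0811  0.2851  0.357 ] tq [-0.0043 -0.0094  0.0079] open 1.0013733352912744
dp [ 0.0508 -0.0349  0.0133] turn [ 0.0087 -0.0108 -0.0044]
exp px plate [267.0341 173.0125] griptop [266.5436 177.9279]
outer ((262.7135314941406, 169.2917022705078), (78.27384948730469, 78.75589752197266), 145.10433959960938) exp dia 80.31804166911203 [ 0.469 -0.209  0.029] [ 0.4705 -0.2088  0.02  ]
bbox 224 130 78 79
V row [242 238 237 237 238 239 239 238 236 237 241 216 230 229 229 227 227 226
 226 223 181 203 172 203 202 202 203 204 205 205 206 207 207 206 206 205
 204 203 202 207 194 234 228 227 227 228 229 229 230 222 227 243 240 240
 240 241 243 242 245 246]
V col [240 237 233 235 239 238 235 238 241 240 230 226 225 228 229 229 225 229
 229 225 230 189  72 173 205 182 200 202 204 202 206 204 202 208 204 201
 209 208 204 208 205 204 189 207 218 231 232 232 231 223 233 243 244 245
 243 242 243 247 249 247]
```

arm_command(
  dp=[
    [0.059,-0.051,0.18],
    [0.059,-0.051,0.38],
    [0.059,-0.051,0.56],
    [0.059,-0.051,0.7],
    [0.059,-0.051,0.78],
  ],
  turn=[
    [0.01,-0.01,0],
    [0.01,-0.01,0],
    [0.01,-0.01,0],
    [0.01,-0.01,0],
    [0.01,-0.01,0],
  ],
  jaw=[1,1,1,1,1],
)

```text
time_s: 12.55
eef_pos: [0.4683, -0.2055, 0.046]
eef_rot: [-0.001, -0.174, 0.985, 0.001]
wrist_force: [-0.3, -0.3, 0.3]
opening: 1.002
grasp_force: 0.0
```

arm_command(
  dp=[
    [0,0,0.03],
    [0,0,0.06],
    [0,0,0.06],
  ],
  turn=[
    [0,0,0],
    [0,0,0],
    [0,0,0],
  ],
  jaw=[1,1,1],
)

```text
time_s: 12.92
eef_pos: [0.4688, -0.2077, 0.0334]
eef_rot: [-0.0, -0.173, 0.985, -0.001]
wrist_force: [-0.5, 0.4, -0.5]
opening: 0.995
grasp_force: 0.0
```

```bash
python3 plan.py .4695 -.2075 .0315 20; sed -i 's/.4715,-.2025/.4695,-.2075/g' lid.py; python3 lid.py
```

```text
12.925 p [ 0.4688 -0.2077  0.0334] q [-0.6481  0.3213  1.8923 -0.0017  0.9274 -2.5659] F [-0.5113  0.4118 -0.4711] tq [ 0.0283  0.0471 -0.0232] open 0.9954859180227629
dp [-0.003  -0.0001  0.0077] turn [-0.0022 -0.0016 -0.0019]
exp px plate [276.0772 261.2992] griptop [276.4732 293.1518]
outer ((275.982666015625, 260.9751892089844), (149.8214569091797, 149.94259643554688), 54.72023010253906) exp dia 194.5826016184868 [ 0.4693 -0.2076  0.029 ] [ 0.4737 -0.206   0.02  ]
bbox 201 186 151 151
V row [205 205 205 203 203 203 205  67  74  73  73  83  90 150 183 182 181 181
 180 181 181 181 181 171 154 168 168 178 179 177 177 176 175 165 164 149
 167 169 178 177 176 176 176 177 176 177 179  94  72 178 128  77  75 201
 207 205 205 207 206 206]
V col [204 205 209 209 211 210 203 203 206 209 213 209 154  78  79  80  78  78
  77  77  77  79  75  77  73 192 183 182 181 173 177 174 179 178 179 181
 180 179 180 181 184 183 182 179 179 181 183 187 185 176 175 179 183 185
 188 185 182 181 182 185]
```

arm_command(
  dp=[
    [0,0,0.006],
    [0,0,0.006],
    [0,0,0.006],
    [0,0,0.006],
    [0,0,0.006],
  ],
  turn=[
    [0,0,0],
    [0,0,0],
    [0,0,0],
    [0,0,0],
    [0,0,0],
  ],
  jaw=[0.8,0.6,0.4,0.4,0.4],
)

```text
time_s: 13.6
eef_pos: [0.4687, -0.2083, 0.0325]
eef_rot: [-0.0, -0.173, 0.985, -0.001]
wrist_force: [-1.1, 0.7, 5.8]
opening: 0.569
grasp_force: 62.2
```

arm_command(
  dp=[
    [0,0,-0.04],
    [0,0,-0.14],
    [0,0,-0.28],
    [0,0,-0.4],
    [0,0,-0.48],
  ],
  turn=[
    [0,0,0],
    [0,0,0],
    [0,0,0],
    [0,0,0],
    [0,0,0],
  ],
  jaw=[0.4,0.4,0.4,0.4,0.4],
)

```text
time_s: 14.22
eef_pos: [0.4687, -0.2081, 0.1536]
eef_rot: [0.0, -0.173, 0.985, -0.001]
wrist_force: [-0.3, -0.4, -1.7]
opening: 0.561
grasp_force: 62.2
```

Run:
```python
from h import *
np.set_printoptions(precision=4,suppress=True)
R,p=pose();c=cal("wrist");im=camera("wrist");cv2.imwrite("pics/held.png",im)
print(p,get_obs()["opening"],get_obs()["wrist_force"])
# plate visible edge: circle r=49mm at tool z: plate top z_world = TCP-.0035 => tool +.0035
for dx in (-.004,0,.004):
    print(dx,"near edge px",proj("wrist",p+R@[.049+dx,0,.003],c), "knob near top edge",proj("wrist",p+R@[.025+dx,0,-.028],c), "skirt low edge",proj("wrist",p+R@[.049+dx,0,.0315],c))
h=cv2.cvtColor(im,cv2.COLOR_BGR2HSV)
for col in (255,276,290): print(col,[(r,int(h[r,col,1]),int(h[r,col,2])) for r in range(120,300,4)])
```

```text
[ 0.4687 -0.2081  0.1536] 0.5669312747675546 [ 1.4887  0.043  -0.192 ]
-0.004 near edge px [276.4238 181.5431] knob near top edge [276.8205 251.3603] skirt low edge [276.0371 171.4607]
0 near edge px [276.4507 173.7537] knob near top edge [276.856  242.8467] skirt low edge [276.0572 164.8123]
0.004 near edge px [276.478  165.8371] knob near top edge [276.8922 234.1691] skirt low edge [276.0776 158.0723]
255 [(120, 255, 242), (124, 255, 240), (128, 255, 238), (132, 255, 237), (136, 255, 233), (140, 255, 236), (144, 255, 238), (148, 255, 236), (152, 255, 239), (156, 255, 243), (160, 255, 243), (164, 253, 243), (168, 249, 235), (172, 105, 119), (176, 48, 101), (180, 26, 179), (184, 20, 215), (188, 29, 221), (192, 29, 222), (196, 26, 223), (200, 26, 222), (204, 29, 220), (208, 27, 219), (212, 26, 224), (216, 26, 219), (220, 26, 218), (224, 25, 226), (228, 26, 222), (232, 24, 85), (236, 24, 84), (240, 19, 80), (244, 18, 83), (248, 19, 197), (252, 22, 81), (256, 27, 197), (260, 27, 192), (264, 22, 161), (268, 28, 188), (272, 28, 189), (276, 29, 193), (280, 29, 191), (284, 29, 194), (288, 2
[... 800 characters left out ...]
55, 232), (128, 255, 238), (132, 255, 240), (136, 153, 201), (140, 152, 203), (144, 128, 167), (148, 255, 237), (152, 255, 240), (156, 253, 237), (160, 251, 238), (164, 247, 237), (168, 244, 236), (172, 20, 91), (176, 49, 99), (180, 20, 219), (184, 18, 212), (188, 29, 223), (192, 27, 223), (196, 26, 222), (200, 27, 217), (204, 27, 225), (208, 26, 224), (212, 26, 217), (216, 25, 222), (220, 26, 223), (224, 26, 215), (228, 27, 205), (232, 26, 78), (236, 22, 80), (240, 22, 82), (244, 22, 82), (248, 26, 80), (252, 17, 76), (256, 29, 194), (260, 29, 196), (264, 21, 161), (268, 28, 193), (272, 28, 193), (276, 28, 193), (280, 26, 195), (284, 29, 193), (288, 29, 192), (292, 28, 197), (296, 30, 196)]
```

The lid is held and lifted. The edge rows put its axis about 3 mm toward tool −x, so I'll compensate for that and carry it above the bowl.

arm_command(
  dp=[
    [-0.1,0.08,-0.02],
    [-0.3,0.24,-0.02],
    [-0.53,0.42,-0.02],
    [-0.73,0.58,-0.02],
    [-0.868,0.689,-0.02],
  ],
  turn=[
    [0,0,0],
    [0,0,0],
    [0,0,0],
    [0,0,0],
    [0,0,0],
  ],
  jaw=[0.4,0.4,0.4,0.4,0.4],
)

```text
time_s: 14.9
eef_pos: [0.6143, 0.03, 0.1558]
eef_rot: [-0.001, -0.173, 0.985, -0.0]
wrist_force: [1.0, -0.8, -2.2]
opening: 0.569
grasp_force: 62.4
```

arm_command(
  dp=[
    [0,0,0],
    [0,0,0],
  ],
  turn=[
    [0,0,0],
    [0,0,0],
  ],
  jaw=[0.4,0.4],
)

```text
time_s: 15.15
eef_pos: [0.6131, 0.0281, 0.1554]
eef_rot: [-0.001, -0.173, 0.985, -0.0]
wrist_force: [0.1, 0.5, -1.2]
opening: 0.569
grasp_force: 62.5
```

```bash
python3 plan.py .6136 .0278 .12 20
python3 - <<'E'
from h import *
np.set_printoptions(precision=4,suppress=True)
R,p=pose();ax=p+R@[-.003,0,.0325]
a=camera("scene");cv2.imwrite("pics/sc_lid.png",a);b=camera("side");cv2.imwrite("pics/sd_lid.png",b)
print("lid axis low edge",ax)
# lid knob/plate extents in scene & side vs predicted
for n,im in (("scene",a),("side",b)):
    C=proj(n,ax+[0,0,.029]);K,Rw,cc=cal(n);right=Rw[:,0]
    L,Rr=proj(n,ax+[0,0,.012]-.049*right),proj(n,ax+[0,0,.012]+.049*right);v=int(round(L[1]+Rr[1])/2)
    row=im[v].astype(int);g=cv2.cvtColor(im,cv2.COLOR_BGR2HSV)[v];print(n,"pred L,R",L,Rr);x0=int(L[0])-8;print([(x,int(g[x,1]),int(g[x,2])) for x in range(x0,x0+16)]);x1=int(Rr[0])-8;print([(x,int(g[x,1]),int(g[x,2])) for x in range(x1,x1+16)])
E
```

```text
15.15 p [0.6131 0.0281 0.1554] q [-0.1463  0.341   1.5695 -0.0019  1.2333 -2.0648] F [ 0.0723  0.5307 -1.2349] tq [-0.0237  0.0032 -0.0085] open 0.5688802002296822
dp [-0.0017 -0.0018  0.1417] turn [-0.001  -0.0052 -0.0016]
lid axis low edge [0.6159 0.0291 0.1229]
scene pred L,R [293.6546 170.7854] [337.997  170.7854]
[(285, 255, 253), (286, 255, 253), (287, 255, 253), (288, 255, 252), (289, 255, 252), (290, 255, 253), (291, 255, 253), (292, 255, 252), (293, 216, 221), (294, 69, 152), (295, 10, 203), (296, 7, 234), (297, 9, 243), (298, 12, 245), (299, 13, 246), (300, 13, 246)]
[(329, 13, 246), (330, 12, 246), (331, 13, 246), (332, 13, 247), (333, 12, 248), (334, 12, 246), (335, 8, 243), (336, 6, 237), (337, 9, 195), (338, 18, 99), (339, 69, 48), (340, 128, 48), (341, 113, 45), (342, 121, 38), (343, 106, 36), (344, 140, 31)]
side pred L,R [216.4673 182.8275] [264.1119 182.8275]
[(208, 5, 240), (209, 5, 240), (210, 6, 238), (211, 5, 236), (212, 2, 228), (213, 18, 209), (214, 19, 177), (215, 3, 155), (216, 5, 148), (217, 31, 140), (218, 9, 137), (219, 3, 156), (220, 6, 181), (221, 5, 198), (222, 4, 218), (223, 3, 227)]
[(256, 7, 179), (257, 6, 164), (258, 5, 147), (259, 6, 135), (260, 6, 129), (261, 6, 126), (262, 6, 123), (263, 2, 119), (264, 71, 148), (265, 166, 216), (266, 193, 239), (267, 196, 242), (268, 194, 243), (269, 195, 243), (270, 195, 243), (271, 195, 243)]
```

arm_command(
  dp=[
    [0.002,-0.002,0.04],
    [0.002,-0.002,0.08],
    [0.002,-0.002,0.12],
    [0.002,-0.002,0.15],
    [0.002,-0.002,0.158],
  ],
  turn=[
    [0,0,0],
    [0,0,0],
    [0,0,0],
    [0,0,0],
    [0,0,0],
  ],
  jaw=[0.4,0.4,0.4,0.4,0.4],
)

```text
time_s: 15.88
eef_pos: [0.614, 0.0281, 0.1169]
eef_rot: [0.0, -0.173, 0.985, 0.0]
wrist_force: [0.6, 4.0, 3.2]
opening: 0.564
grasp_force: 62.8
```

arm_command(
  dp=[
    [0,0,0.008],
    [0,0,0.016],
    [0,0,0.016],
  ],
  turn=[
    [0,0,0],
    [0,0,0],
    [0,0,0],
  ],
  jaw=[0.4,0.4,0.4],
)

```text
time_s: 16.25
eef_pos: [0.6142, 0.0285, 0.1133]
eef_rot: [0.001, -0.173, 0.985, 0.0]
wrist_force: [2.9, 5.8, 0.6]
opening: 0.569
grasp_force: 62.9
```

```bash
python3 plan.py .6136 .0278 .112 20
```

```text
16.25 p [0.6142 0.0285 0.1133] q [-0.1467  0.3913  1.5959  0.0006  1.1534 -2.0654] F [2.9045 5.8067 0.5631] tq [ 1.4052 -0.4761  0.0468] open 0.5686299982671227
dp [ 0.0031 -0.002   0.0051] turn [ 0.0001  0.0022 -0.0027]
```

arm_command(
  dp=[
    [-0.005,0.006,0],
    [-0.005,0.006,0.006],
    [-0.005,0.006,0.01],
    [-0.005,0.006,0.01],
  ],
  turn=[
    [0,0,0],
    [0,0,0],
    [0,0,0],
    [0,0,0],
  ],
  jaw=[0.4,0.4,0.4,0.4],
)

```text
time_s: 16.75
eef_pos: [0.6146, 0.0292, 0.1123]
eef_rot: [-0.0, -0.173, 0.985, -0.001]
wrist_force: [-4.0, 3.0, 12.9]
opening: 0.566
grasp_force: 64.1
```

```bash
python3 plan.py .6136 .0278 .112 20
```

```text
16.75 p [0.6146 0.0292 0.1123] q [-0.1445  0.394   1.5943 -0.0015  1.1528 -2.0624] F [-3.9747  3.0205 12.8553] tq [0.7332 0.7431 0.0644] open 0.5660234691848594
dp [ 0.0056 -0.0038  0.0013] turn [-0.0028 -0.0005 -0.0025]
```

The lid is resting on the lugs with about 13 N of push. I'll turn it in small steps, watching force and height for the drop.

arm_command(
  dp=[
    [0,0.001,0],
    [0,0.002,0],
    [0,0.002,0],
    [0,0.003,0],
    [-0.001,0.004,0],
  ],
  turn=[
    [0,0,0.13],
    [0,0,0.27],
    [0,0,0.4],
    [0,0,0.53],
    [0,0,0.67],
  ],
  jaw=[0.4,0.4,0.4,0.4,0.4],
)

```text
time_s: 17.38
eef_pos: [0.6148, 0.03, 0.1123]
eef_rot: [0.0, 0.002, 1.0, -0.001]
wrist_force: [-2.7, 1.9, 11.4]
opening: 0.565
grasp_force: 63.7
```

```bash
python3 plan.py .6146 .0292 .112 0; grep -c . plan.py >/dev/null
cat > st.py <<'E'
from h import *
np.set_printoptions(precision=4,suppress=True)
R,p=pose();o=get_obs();print(o["time_s"],"p",p,"head",np.degrees(np.arctan2(-R[1,0],-R[0,0])),"axis",(p+R@[-.003,0,0])[:2],"tilt",R[2,:2],"F",o["wrist_force"],"F_tool",R.T@o["wrist_force"],"tq",o["torque"],"q6",o["q"][5],"grip",o["grasp_force"],o["opening"])
E
```

```text
17.375 p [0.6148 0.03   0.1123] q [-0.1428  0.394   1.5944 -0.002   1.152  -1.7082] F [-2.7163  1.8674 11.4436] tq [0.5399 0.5268 0.4642] open 0.5652410305042728
dp [ 0.0007 -0.0033  0.0014] turn [-0.0039  0.0019 -0.0087]
```

arm_command(
  dp=[
    [0,0.001,0],
    [0,0.002,0],
    [0,0.002,0],
    [0,0.003,0],
    [-0.001,0.004,0],
  ],
  turn=[
    [0,0,0.13],
    [0,0,0.27],
    [0,0,0.4],
    [0,0,0.53],
    [0,0,0.67],
  ],
  jaw=[0.4,0.4,0.4,0.4,0.4],
)

```text
time_s: 18.0
eef_pos: [0.6152, 0.0309, 0.1124]
eef_rot: [0.001, 0.177, 0.984, -0.001]
wrist_force: [-1.3, 2.0, 11.4]
opening: 0.565
grasp_force: 63.6
```

```bash
python3 st.py
```

```text
18.0 p [0.6152 0.0309 0.1124] head -20.36702109396749 axis [0.618  0.0299] tilt [-0.0021 -0.0016] F [-1.3408  1.9989 11.4434] F_tool [  1.9281   1.3895 -11.4497] tq [0.4558 0.4135 0.409 ] q6 -1.3556199538297062 grip 63.57545256614685 0.5647164773238574
```

arm_command(
  dp=[
    [0,0.001,0],
    [0,0.002,0],
    [0,0.002,0],
    [0,0.003,0],
    [-0.001,0.004,0],
  ],
  turn=[
    [0,0,0.13],
    [0,0,0.27],
    [0,0,0.4],
    [0,0,0.53],
    [0,0,0.67],
  ],
  jaw=[0.4,0.4,0.4,0.4,0.4],
)

```text
time_s: 18.62
eef_pos: [0.6147, 0.032, 0.1105]
eef_rot: [-0.0, 0.346, 0.938, -0.001]
wrist_force: [1.8, 3.3, -1.1]
opening: 0.566
grasp_force: 62.6
```

```bash
python3 st.py
```

```text
18.625 p [0.6147 0.032  0.1105] head -40.51713462862852 axis [0.617  0.0301] tilt [-0.0001 -0.0016] F [ 1.8028  3.3224 -1.1055] F_tool [0.7881 3.6987 1.0995] tq [ 0.6386 -0.0671  0.0658] q6 -1.002767213555504 grip 62.62543201446533 0.5664455940322509
```

The lid dropped at heading −40.5° (push gone, z 1.9 mm lower). Now I'll push it home gradually.

arm_command(
  dp=[
    [0,0.003,0.008],
    [0,0.004,0.016],
    [0,0.004,0.024],
    [0,0.004,0.032],
    [0,0.004,0.032],
  ],
  turn=[
    [0,0,0],
    [0,0,0],
    [0,0,0],
    [0,0,0],
    [0,0,0],
  ],
  jaw=[0.4,0.4,0.4,0.4,0.4],
)

```text
time_s: 19.25
eef_pos: [0.6153, 0.0323, 0.1025]
eef_rot: [-0.0, 0.345, 0.939, -0.001]
wrist_force: [-4.4, -1.6, 5.3]
opening: 0.567
grasp_force: 63.0
```

```bash
python3 st.py
```

```text
19.25 p [0.6153 0.0323 0.1025] head -40.382523851623105 axis [0.6176 0.0304] tilt [-0.0002 -0.0023] F [-4.4202 -1.6262  5.2612] F_tool [ 2.3123 -4.1148 -5.2522] tq [-0.3457  0.7266  0.0247] q6 -1.0037949925258673 grip 63.01445245742798 0.567396383532268
```

arm_command(
  dp=[
    [0,-0.002,0.004],
    [0,-0.002,0.008],
    [0,-0.002,0.012],
    [0,-0.002,0.018],
    [0,-0.002,0.018],
  ],
  turn=[
    [0,0,0],
    [0,0,0],
    [0,0,0],
    [0,0,0],
    [0,0,0],
  ],
  jaw=[0.4,0.4,0.4,0.4,0.4],
)

```text
time_s: 19.88
eef_pos: [0.6154, 0.0323, 0.1006]
eef_rot: [0.0, 0.345, 0.939, -0.001]
wrist_force: [-11.4, -0.4, 20.6]
opening: 0.57
grasp_force: 65.1
```

```bash
python3 st.py
```

```text
19.875 p [0.6154 0.0323 0.1006] head -40.36788061198219 axis [0.6177 0.0303] tilt [-0.0009 -0.0016] F [-11.4101  -0.4051  20.6353] F_tool [  8.4123  -7.7324 -20.6303] tq [-0.2269  1.8554 -0.0251] q6 -1.0043563928680204 grip 65.0958502292633 0.5696826147703242
```

arm_command(
  dp=[
    [0.003,-0.003,0],
    [0.003,-0.003,0.002],
    [0.003,-0.003,0.002],
    [0.003,-0.003,0.002],
    [0.003,-0.003,0.002],
  ],
  turn=[
    [0,0,0],
    [0,0,0],
    [0,0,0],
    [0,0,0],
    [0,0,0],
  ],
  jaw=[0.4,0.4,0.4,0.4,0.4],
)

```text
time_s: 20.5
eef_pos: [0.6153, 0.0322, 0.1005]
eef_rot: [0.001, 0.345, 0.939, -0.001]
wrist_force: [-7.9, 1.1, 20.2]
opening: 0.565
grasp_force: 64.7
```

```bash
python3 st.py
python3 - <<'E'
from h import *
np.set_printoptions(precision=4,suppress=True)
R,p=pose();C=np.array([.6165,.0295,0])
old=cv2.imread("pics/sd_lid.png");new=camera("side");z=camera("scene");olz=cv2.imread("pics/sc_lid.png")
# near skirt edge on column of axis: toward camera; compare before (z=.1229 known) and now
for n,im,lo in (("side",old,.1229),("side",new,.068),("scene",olz,.1229),("scene",z,.068)):
    K,Rw,cc=cal(n);d=(cc-C)[:2];d/=np.linalg.norm(d);N=C+[*(.049*d),0]
    b=proj(n,N+[0,0,lo]);t=proj(n,N+[0,0,lo+.029]);col=int(round(b[0]));g=cv2.cvtColor(im,cv2.COLOR_BGR2HSV)[...,2]
    r0=int(t[1])-6;print(n,lo,"pred top,bottom",t,b,[int(x) for x in g[r0:r0+34,col]],"from",r0)
E
```

```text
20.5 p [0.6153 0.0322 0.1005] head -40.36561878790012 axis [0.6176 0.0303] tilt [-0.0028 -0.0001] F [-7.8711  1.0892 20.2447] F_tool [  6.6459  -4.2689 -20.2632] tq [-0.1532  1.5013 -0.011 ] q6 -1.0047786406984138 grip 64.6658456325531 0.5650350170589148
side 0.1229 pred top,bottom [239.9844 183.5251] [240.9637 197.3842] [123, 132, 174, 226, 239, 240, 241, 239, 222, 178, 146, 140, 140, 139, 137, 133, 127, 130, 137, 140, 142, 151, 158, 159, 160, 160, 159, 159, 160, 159, 159, 168, 193, 214] from 177
side 0.068 pred top,bottom [241.814  209.4164] [242.7398 222.5184] [124, 156, 220, 238, 241, 241, 242, 240, 224, 178, 147, 140, 140, 142, 138, 129, 122, 130, 138, 133, 113, 85, 70, 67, 67, 72, 107, 154, 172, 171, 169, 167, 166, 163] from 203
scene 0.1229 pred top,bottom [315.4737 179.4713] [314.9061 189.5763] [244, 246, 246, 247, 246, 246, 245, 229, 176, 137, 129, 133, 130, 119, 120, 129, 121, 87, 57, 53, 68, 143, 190, 190, 179, 164, 149, 133, 116, 116, 127, 124, 97, 65] from 173
scene 0.068 pred top,bottom [314.4178 198.2689] [313.8908 207.6504] [246, 246, 247, 247, 247, 245, 238, 195, 139, 133, 133, 125, 120, 125, 130, 104, 70, 64, 67, 118, 161, 170, 169, 165, 161, 160, 146, 123, 99, 89, 89, 84, 88, 88] from 192
```

The lid is at the home height (TCP 0.1005 m, origin about 0.068 m). It is against a hard stop with about 20 N of push, and both camera views agree with that height. I'm handing in.

```bash
python3 -c "
from bench import *
print(hand_in())"
```

```text
the job is handed in; nothing more can be done
None
```

I handed the job in at about 20.5 s with the scoop set back flat and empty, and the lid keyed over the lugs, still gripped and held fully home at about 20 N. I could not count all six flywheels directly in the bowl. Only three showed from above, but the scoop is empty and I saw no stray brass on the table, so I take the rest to be stacked beneath them.

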